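Load the specimen carrier onto the gauge rail and clamp it

ROBOT

A 6-joint arm with a two-finger parallel gripper is mounted at the origin on the work surface. World frame = base frame: x ahead of the robot, y to its left, z up, the work surface at z = 0. Lengths are in mm, angles in rad, forces in N, time in s.
With the tool pointing down it reaches from about 400 to 925 mm from the base axis. Payload 12.5 kg.
Tool frame: the origin (TCP) lies between the finger pads; the fingertips stand 19 mm ahead of it and the grasp point (between the pads) is the TCP (env.tips_ahead is the distance from the TCP to the fingertips, in mm); z points along the fingers, y is the line along which they close (so a half turn about z gives the same grasp; the last joint's range is limited). The gripper opens to 95 mm and grips with 3 to 60 N. Pads are 20 mm wide; open, the fingers measure 119 mm over their backs; the gripper's body (75 mm by 180 mm) begins 59 mm behind the grasp point.
Start: joints at [-1.234, 0.491, 1.559, -0, 1.092, -0.106], TCP at [267.819, -564.732, 195.561] pointing down, gripper open.
Joint ranges: [-3.1, 3.1], [-0.84, 2.19], [0.05, 2.79], [-1.13, 4.28], [0.06, 2.93], [-2.69, 2.69]. Speed limits (rad/s): [2.22, 2.22, 2.79, 3.14, 3.14, 3.14].

INTERFACE

Orientations are given as [roll, pitch, yaw] about the fixed x, y, z axes, in that order (R = Rz(yaw) Ry(pitch) Rx(roll)).
In Python, from cell import env gives the robot as it stands.
- The arm moves only by the shell command python3 -m crank 'ROWS'. ROWS is JSON, a list of rows, each a list of 5 numbers: the shift along the tool's x, y, z in mm, then the turn about the tool's z in degrees, then the finger opening in mm, from 0 to 95.1. In form: [[dx, dy, dz, yaw, grip], ...]. A call has 1 to 10 rows; each row is the pose to reach, as a shift and turn from the pose commanded when the call began, along the tool's axes at that moment; what a row does not reach only later rows make up. A row lasts 1/12 s, in which the tool goes at most 41.7 mm and 7.16 degrees, less where a joint would pass 70% of its speed; a pose out of reach is approached as far as the arm can. A call with a gripper value outside its range is refused whole. The fingers move at their own pace and stop on an object; the grip force is fixed at half the most. Time passes only in rows, so rows that repeat a pose let the fingers close. It gives the time, the measured TCP pose, the force, the opening and the grip force at its end, in the units of the state.
- env.state(): the state, without advancing time (a new reading comes with each control period).
- env.read_camera(name): name is "scene" or "top" or "wrist"; returns a dict with "img" (420x560x3 uint8, blue, green, red), "K" (3x3 intrinsics, pixels), "pose" (4x4, takes a point from camera to world coordinates). Camera axes: x right, y down, z forward; pixel columns grow to the right and rows downward; lengths in mm; the calibration is good to about 2 mm. A picture is of the moment at which its call begins. There is no depth.
- env.job_done(): hands the job in; it is judged then, once.
The state is a dict: "t": time; "joints": joint angles; "qvel": joint speeds; "tau": joint torques, N m; "eef_pos": TCP position; "tcp_rot": TCP orientation; "ft_force": force on the tool from outside, world axes, zero at the start; "moment": the same for the moment, N m; "opening": opening from 0.0 (shut) to 1.0 (fully open); "grip_force": force on a finger pad.
Only numpy, scipy, OpenCV 4.12 (cv2) and the standard library are available. Lean on these libraries where they do the work, as an engineer would, in place of code of your own. Each camera call takes 0.05 s, during which the arm holds its last target. There are 200 camera calls.

TASK

Pick up the specimen carrier by its wooden specimen block, slide it onto the dovetail rail of the gauge bench from the rail's open end, and run it gently along until it is pressed home, by about 10 N (at least 5 N, never 25 N), against the stop's yoke, whose feeler button it pushes in. Then tighten the clamp knob at its side by turning it clockwise until the carrier is clamped, with the carrier still home, and let go. Do not force the carrier hard against the rail while sliding it on, and leave the beaker, the jar and the spare wooden block where they are.

Things in the scene. Friction and masses are not known exactly. Their poses are not given: they have to be found in the camera images.
- specimen (a point): Centre of the wooden specimen block (30 along x, 36 along y, 42 mm high) fixed on the aluminium carrier; grasp here. x: along the carrier's channel, the end that goes towards the stop; y: across, the knob is on the -y side; z up. 46 mm above the carrier's underside, which stands on the table at the start, and 31 mm above the channel's roof, which rides on the rail top.
- knob_grip (a point): Grip point of the black clamp knob: an upright wing 40 mm long, 12 mm thick, 28 mm high on a vertical axis, on an ear at the carrier's side. The point is on the axis, 62 mm to the carrier's -y side of the block's centre, 1 mm above point specimen, 15 mm above the wing's lower edge, 24 mm above the ear. x runs along the wing, which lies along the carrier at joint 0 and turns with the knob.
- clamp (a joint): Turn of the clamp knob (rad): 0 loose, 1.4 at its end stop; grows clockwise seen from above. 0.12 Nm of friction holds it wherever it is left. It drives the jaw inwards 2.7 mm per rad; the jaw bites the rail at about 0.8 to 0.9 and the carrier is properly clamped above 1.1.
- clamp_jaw: The carrier's moving jaw (18 mm long, dark steel, under the carrier on the knob side), pressed against the rail's flank by the knob. Origin at the centre of the carrier's underside when loose.
- rail_mouth (a point): Middle of the open end of the fixed steel dovetail rail, at the rail's top (37 mm above the table). x along the rail from the open end towards the stop and the white gauge head, y across, z up. Rail 44 mm wide over its lips, undercut to 28 mm; the lips taper to 36 mm over their first 6 mm. On the rail the carrier's underside is 22 mm above the table, 8 mm above the base plate.
- stop_face (a point): Middle of the face of the stop block, at the height of the rail's top (31 mm below point specimen when that is on the rail); axes as rail_mouth. A steel yoke as wide as the stop, 5 mm thick, stands before this face on two screws: the carrier comes to rest against the yoke. Its face is 5 to 21 mm before this point; the setting differs each time, is not measured, and must not be altered.
- rail: The gauge bench with the rail (fixed): base plate 340 x 100 mm, origin on the table under the rail's middle, 120 mm from the open end; x along the rail towards the stop.
- stop: The stop (fixed): a rigid dark steel bridge over the rail, 60 mm wide, 18 mm thick, its top 6 mm above the rail; it carries the yoke. Origin on the table, below stop_face. Sliding the carrier along the rail drags by up to about 7 N; the stop itself gives a firm, steady rise.
- carriage: The whole specimen carrier, about 0.4 kg. Origin at the centre of its underside, axes as point specimen. Body 56 mm long (x +-28), 68 mm wide, 23 mm high below the block. Its dovetail channel has about 1.1 mm of play to each side of the rail and about 1.5 mm upwards.
- beaker: Clear plastic beaker, 68 mm wide, 85 mm high, a bystander.
- jar: White jar, 60 mm wide, 75 mm high, a bystander.
- spare: Spare wooden block 50 x 40 x 40 mm, a bystander.
- feeler (a joint): Small brass button in the middle of the yoke's face: 0 when free, standing 5 mm out of the face; pushed in (m, up to 0.005, when the carrier meets the yoke). Spring under 0.5 N. It moves only over the last 5 mm before home.

How it is judged:
By the outcome, as a careful person would: the job done as asked, in the order asked, and still so for the second after the job is handed in, with the robot touching nothing.
It also fails if it takes over 72 s, if anything falls off the work surface, if the arm or the gripper's body presses on something with over 40 N, if the wrist force passes 120 N, or if a joint passes its speed limit or range.

## Working session

There is one attempt and no reset: what is moved stays moved. The work goes in short steps, Python scripts to look and compute and a shell command to move; the robot and the scene stay as the last step left them, time stands still between calls to the robot, and variables do not carry over. Pictures are saved under pics/ and viewed, at most 10 in all, crops included, and the job is handed in when it is done.

```bash
ls; mkdir -p pics; python3 - <<'E'
from cell import env
import cv2,numpy as np
s=env.state();print(s)
a=env.read_camera("scene");b=env.read_camera("top")
for n,c in(("scene",a),("top",b)):
    cv2.imwrite(f"pics/{n}0.png",c["img"]);print(n,c["K"].tolist(),np.round(c["pose"],4).tolist())
E
```

```text
pics
{'t': 0.0, 'joints': array([-1.23361910e+00,  4.91556612e-01,  1.55948332e+00, -9.23876113e-06,
        1.09169968e+00, -1.05599601e-01]), 'qvel': array([ 0.00110441, -0.00020754,  0.00103045,  0.00136799,  0.00078871,
        0.00051123]), 'tau': array([-1.60265372e-04, -6.12641501e+01, -2.58186615e+01,  6.93508959e-02,
        4.82740975e-02, -3.68672738e-05]), 'eef_pos': array([ 267.70582838, -564.45111669,  194.95193203]), 'tcp_rot': array([-3.14045122e+00, -1.12745681e-04,  4.42781026e-01]), 'ft_force': array([ 0.2553584 ,  0.13686309, -0.81202268]), 'moment': array([-0.00302422,  0.05160669,  0.04899039]), 'grip_force': 0.0, 'opening': 1.0007306822467694}
scene [[511.783532682768, 0.0, 280.683569484079], [0.0, 511.783532682768, 217.31419607674644], [0.0, 0.0, 1.0]] [[-0.7143, 0.6027, -0.3558, 929.1197], [0.6998, 0.6087, -0.3739, 258.74], [-0.0087, -0.516, -0.8565, 860.3662], [0.0, 0.0, 0.0, 1.0]]
top [[515.2606326557246, 0.0, 280.6300316851168], [0.0, 515.2606326557246, 209.56656806347192], [0.0, 0.0, 1.0]] [[-0.0232, -0.9815, 0.1898, 446.0645], [-0.9995, 0.0189, -0.0244, -65.544], [0.0204, -0.1903, -0.9815, 932.1766], [0.0, 0.0, 0.0, 1.0]]
```

View pics/scene0.png

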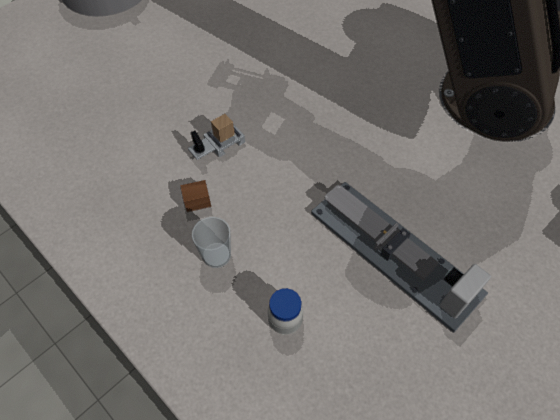

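View pics/top0.png

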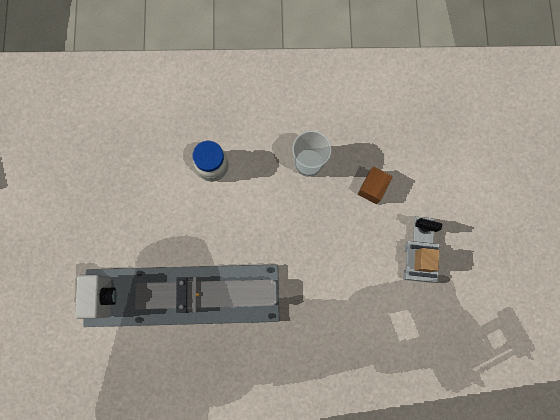

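The top view shows the carrier block at about (427,258), the knob at (428,225), the rail mouth near (278,292) and the yoke and stop near (190,295). The carrier already points roughly along the rail (world +y), and the bystanders are at the top of the picture.

```bash
cat > h.py <<'E'
import cv2,numpy as np
from scipy.spatial.transform import Rotation as R
def ray(c,px,z):
    d=c["pose"][:3,:3]@np.linalg.inv(c["K"])@np.r_[px,1.]; o=c["pose"][:3,3]
    return o+d*(z-o[2])/d[2]
def totool(s,dw):  # world shift -> tool axes
    return R.from_euler('xyz',s["tcp_rot"]).inv().apply(dw)
E
python3 - <<'E'
from cell import env
from h import *
c=env.read_camera("top");im=c["img"]
h=cv2.cvtColor(im,cv2.COLOR_BGR2HSV)
m=cv2.inRange(h,(8,90,120),(25,255,255));m[:240]=0;m[:, :380]=0
cs=max(cv2.findContours(m,0,2)[0],key=cv2.contourArea)
print("block",cv2.minAreaRect(cs),cv2.boundingRect(cs))
k=cv2.inRange(im,(0,0,0),(40,40,40));k[:205]=0;k[245:]=0;k[:,:405]=0;k[:,450:]=0
ck=max(cv2.findContours(k,0,2)[0],key=cv2.contourArea);print("knob",cv2.minAreaRect(ck))
a=cv2.resize(im[205:290,395:455],None,fx=6,fy=6,interpolation=cv2.INTER_CUBIC)
b=cv2.resize(im[255:335,165:300],None,fx=3,fy=3,interpolation=cv2.INTER_CUBIC)
o=np.zeros((510,770,3),np.uint8);o[:a.shape[0],:360]=a;o[:240,365:770]=b
cv2.imwrite("pics/c.png",o)
E
```

```text
block ((426.4422607421875, 258.7701110839844), (23.384944915771484, 21.477825164794922), 2.602562189102173) (415, 248, 24, 23)
knob ((428.2647705078125, 225.9412078857422), (25.223705291748047, 11.884244918823242), 14.03624439239502)
```

View pics/c.png

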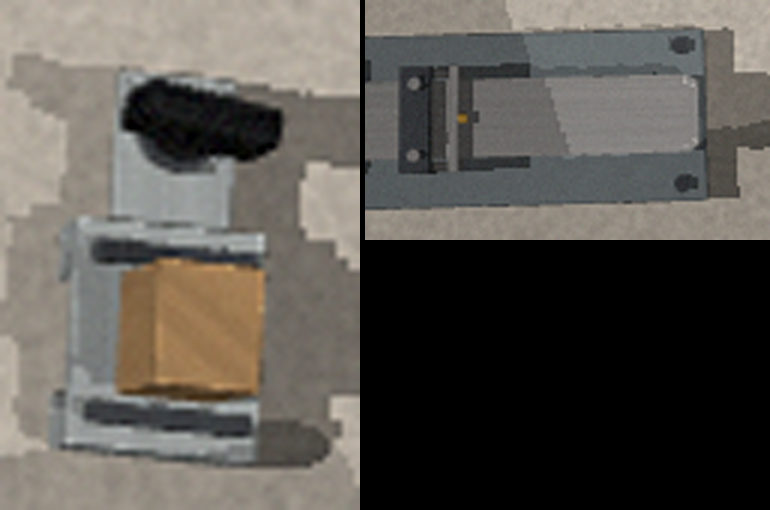

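```bash
python3 - <<'E'
from cell import env
from h import *
c=env.read_camera("top")
A=lambda x,y:(x/6+395-.5,y/6+205-.5)
B=lambda x,y:((x-365)/3+165-.4,y/3+255-.4)
f=lambda p,z:np.round(ray(c,p,z)[:2],1)
print("block top c",f(A(210,329),67),[f(A(*p),67) for p in((157,262),(265,268),(260,395),(155,392))])
for p in((78,218),(265,236),(65,445),(258,463)):print("body",f(A(*p),23))
print("knob",f(A(203,115),60))
for p in((475,78),(690,74),(475,157),(690,152),(697,113)):print("rail",f(B(*p),37))
print("yoke face",f(B(459,118),40),"stop face",f(B(432,118),43))
for p in((705,31),(708,198),(370,37),(370,208)):print("base",f(B(*p),14))
E
```

```text
block top c [ 522.9 -336.6] [array([ 542.2, -323. ]), array([ 539.8, -353.6]), array([ 504.2, -349.2]), array([ 505.6, -319.7])]
body [ 560.7 -313.4]
body [ 554.1 -369. ]
body [ 493.8 -304.9]
body [ 487.3 -361.5]
knob [ 585.1 -341.6]
rail [497.5  51.4]
rail [497.1 -71.7]
rail [453.   51.2]
rail [453.  -70.8]
rail [474.8 -75.3]
yoke face [475.  60.] stop face [475.2  74.8]
base [523.5 -81.3]
base [426.7 -80.9]
base [524.2 116.3]
base [425.6 114.5]
```

```bash
python3 -m crank '[[33,-10,0,3,95],[66,-19,0,6,95],[99,-29,0,10,95],[131,-38,0,13,95],[164,-48,0,16,95],[197,-58,10,19,95],[230,-67,20,23,95],[262,-77,30,26,95],[295,-87,40,29,95],[328,-96,45,32,95]]' && python3 -m crank '[[0,0,0,0,95],[0,0,0,0,95]]'
python3 - <<'E'
from cell import env
from h import *
s=env.state();print(s["t"],s["eef_pos"],s["tcp_rot"])
c=env.read_camera("wrist");cv2.imwrite("pics/w1.png",c["img"]);print(c["K"].tolist(),c["pose"].round(3).tolist())
E
```

```text
t: 1.03
eef_pos: [523.7, -335.8, 149.3]
tcp_rot: [-3.141, 0.001, -0.118]
ft_force: [1.1, -1.9, 0.1]
opening: 0.997
grip_force: 0.0
t: 1.2
eef_pos: [523.9, -336.1, 149.9]
tcp_rot: [-3.141, 0.001, -0.113]
ft_force: [0.1, 0.4, 0.2]
opening: 0.996
grip_force: 0.0
1.2 [ 523.86527027 -336.13040383  149.94653133] [-3.14120046e+00  8.30128467e-04 -1.12673208e-01]
[[365.46308774304663, 0.0, 279.84857193198536], [0.0, 365.46308774304663, 213.01530324632392], [0.0, 0.0, 1.0]] [[-0.114, -0.953, -0.282, 602.897], [-0.994, 0.109, 0.033, -344.726], [-0.001, 0.284, -0.959, 338.173], [0.0, 0.0, 0.0, 1.0]]
```

View pics/w1.png

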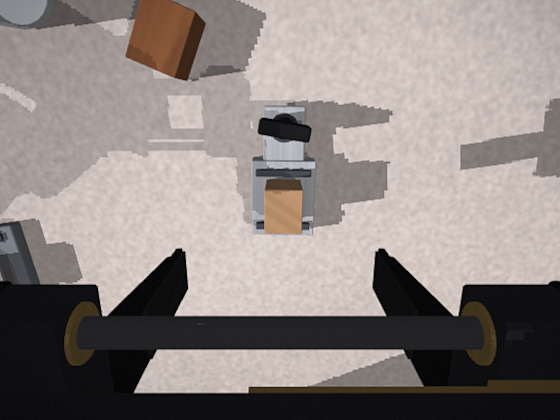

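The wrist view shows the block's top at about (284,213), centred between the fingers and square to them. The knob at (285,129) is turned only slightly. I'll descend and grasp.

```bash
python3 -m crank '[[-1,1,30,0,95],[-1,1,60,0,95],[-1,1,80,0,95],[-1,1,92,0,80],[-1,1,100,0,60],[-1,1,103,0,50],[-1,1,103,0,45]]' && python3 -m crank '[[0,0,0,0,10],[0,0,0,0,10],[0,0,0,0,10],[0,0,0,0,10],[0,0,0,0,10],[0,0,0,0,10],[0,0,0,0,10]]'
```

```text
t: 1.83
eef_pos: [521.8, -338.9, 47.8]
tcp_rot: [3.141, -0.0, -0.116]
ft_force: [0.3, -0.0, 0.5]
opening: 0.775
grip_force: 0.0
t: 2.42
eef_pos: [522.0, -338.3, 47.6]
tcp_rot: [3.141, -0.0, -0.116]
ft_force: [-0.5, -0.1, -0.5]
opening: 0.285
grip_force: 0.0
```

```bash
python3 -m crank '[[0,0,0,0,10],[0,0,0,0,10],[0,0,0,0,10],[0,0,0,0,10]]' && python3 -m crank '[[0,0,-15,0,10],[0,0,-40,0,10],[0,0,-60,0,10],[0,0,-60,0,10],[0,0,-60,0,10]]'
```

```text
t: 2.75
eef_pos: [522.0, -338.4, 47.5]
tcp_rot: [3.141, -0.0, -0.116]
ft_force: [-1.0, 0.8, -0.5]
opening: 0.112
grip_force: 0.0
t: 3.17
eef_pos: [522.3, -338.6, 108.4]
tcp_rot: [3.14, -0.002, -0.116]
ft_force: [0.9, -0.6, -1.0]
opening: 0.108
grip_force: 0.0
```

```bash
python3 - <<'E'
from cell import env
import cv2,numpy as np
c=env.read_camera("wrist")["img"]
d=env.read_camera("scene")["img"];d=cv2.resize(d[60:240,130:330],None,fx=2.1,fy=2.1)
c=cv2.resize(c,None,fx=.66,fy=.66)
o=np.zeros((400,800,3),np.uint8);o[:c.shape[0],:c.shape[1]]=c;o[:d.shape[0],375:375+d.shape[1]]=d
cv2.imwrite("pics/w2.png",o)
E
```

```text
(no output)
```

View pics/w2.png

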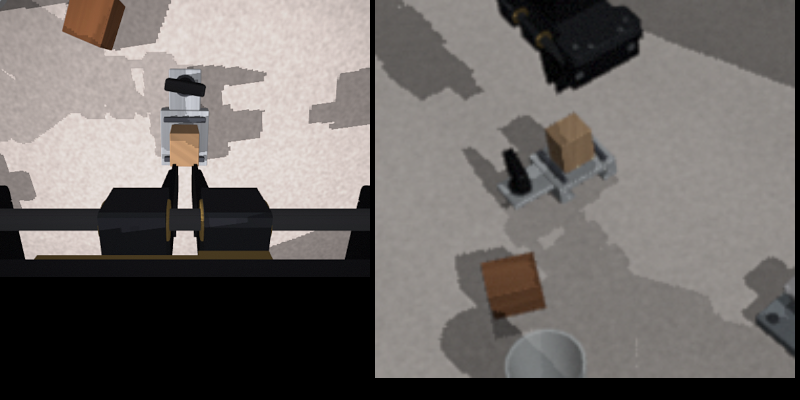

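```bash
python3 - <<'E'
from cell import env
from h import *
s=env.state();print(s["eef_pos"])
P=[]
for n in("top","wrist","scene"):
    c=env.read_camera(n);im=c["img"]
    h=cv2.cvtColor(im,cv2.COLOR_BGR2HSV)
    m=cv2.inRange(h,(8,70,80),(25,255,255));
    if n=="top":m[:240]=0;m[:, :380]=0
    if n=="scene":m[155:]=0;m[:105]=0;m[:,:200]=0;m[:,250:]=0
    cs=max(cv2.findContours(m,0,2)[0],key=cv2.contourArea)
    x,y,w,hh=cv2.boundingRect(cs);print(n,(x,y,w,hh),cs.reshape(-1,2)[:,:].tolist() if len(cs)<12 else len(cs))
    px=(x+w/2,y+hh/2)
    for z in(23,46,67,90):print(z,ray(c,px,z)[:2].round(1))
    X=np.array([[523,-337.5,46],s["eef_pos"]]);q=(X-c["pose"][:3,3])@c["pose"][:3,:3]@c["K"].T;print("proj expect, tcp",(q[:,:2]/q[:,2:]).round())
E
```

```text
[ 521.59165273 -338.05742585  106.82819553]
top (473, 240, 16, 11) 48
23 [ 549.6 -444.9]
46 [ 547.  -435.3]
67 [ 544.6 -426.6]
90 [ 541.9 -417. ]
proj expect, tcp [[426. 260.]
 [438. 258.]]
wrist (93, 0, 79, 70) 113
23 [ 657.1 -252.6]
46 [ 652.3 -260.6]
67 [ 648.  -267.9]
90 [ 643.2 -275.9]
proj expect, tcp [[280. 219.]
 [281. 254.]]
scene (211, 114, 23, 28) 34
23 [ 513.7 -353.5]
46 [ 525.1 -336.6]
67 [ 535.5 -321.3]
90 [ 546.9 -304.5]
proj expect, tcp [[223. 127.]
 [220. 106.]]
```

```bash
python3 -c "
from cell import env;print(env.tips_ahead)"; python3 -m crank '[[0,0,0,0,70],[0,0,0,0,70],[0,0,0,0,70],[0,0,0,0,70],[0,0,0,0,70],[0,0,0,0,70],[0,0,0,0,70]]' ; python3 -m crank '[[1,0,30,0,70],[1,0,50,0,70],[1,0,60,0,70],[1,0,60,0,70]]'
python3 - <<'E'
from cell import env
import cv2,numpy as np
c=env.read_camera("wrist")["img"][150:420]
d=env.read_camera("scene")["img"];d=cv2.resize(d[60:180,160:280],None,fx=3.,fy=3.,interpolation=2)
c=cv2.resize(c,None,fx=.77,fy=.77)
o=np.zeros((400,800,3),np.uint8);o[:c.shape[0],:c.shape[1]]=c;o[:d.shape[0],435:435+d.shape[1]]=d
cv2.imwrite("pics/w3.png",o)
E
```

```text
19.0
t: 4.0
eef_pos: [521.9, -338.3, 107.6]
tcp_rot: [3.141, -0.0, -0.116]
ft_force: [0.1, 0.9, 0.1]
opening: 0.541
grip_force: 0.0
t: 4.33
eef_pos: [522.1, -337.8, 45.5]
tcp_rot: [-3.14, 0.003, -0.116]
ft_force: [-0.6, -0.0, -0.4]
opening: 0.728
grip_force: 0.0
```

View pics/w3.png

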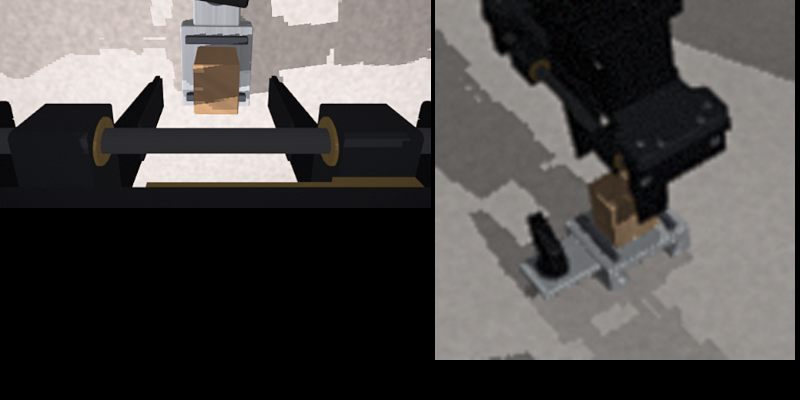

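The fingers straddle the block laterally. But both views suggest the tips sit about 40 mm higher than the stated geometry, so they closed above the block. I'll go down a safe 18 mm and test the closure.

```bash
python3 -m crank '[[0,0,9,0,72],[0,0,18,0,72],[0,0,18,0,60],[0,0,18,0,50],[0,0,18,0,40],[0,0,18,0,30],[0,0,18,0,25],[0,0,18,0,25],[0,0,18,0,25],[0,0,18,0,25]]'; python3 -m crank '[[0,0,0,0,25],[0,0,0,0,25],[0,0,0,0,25],[0,0,0,0,25]]'
```

```text
t: 5.27
eef_pos: [523.0, -338.4, 29.7]
tcp_rot: [3.141, -0.0, -0.116]
ft_force: [-0.9, 0.0, 2.5]
opening: 0.312
grip_force: 30.0
t: 5.6
eef_pos: [523.0, -338.5, 29.7]
tcp_rot: [3.141, -0.0, -0.116]
ft_force: [-0.8, 0.7, 3.6]
opening: 0.311
grip_force: 30.0
```

It gripped at 29.7 mm, which is the block's width, but it holds only the upper part. I'll open, go 18 mm lower and grip again.

```bash
python3 -m crank '[[0,0,0,0,45],[0,0,0,0,45],[0,0,4,0,45],[0,0,8,0,45],[0,0,11,0,45],[0,0,14,0,45],[0,0,16,0,45],[0,0,18,0,45],[0,0,18,0,45]]'; python3 -m crank '[[0,0,0,0,25],[0,0,0,0,25],[0,0,0,0,25],[0,0,0,0,25],[0,0,0,0,25],[0,0,0,0,25],[0,0,0,0,25]]'
python3 - <<'E'
from cell import env
import cv2,numpy as np
d=env.read_camera("scene")["img"];d=cv2.resize(d[60:180,160:280],None,fx=4.,fy=4.,interpolation=2)
cv2.imwrite("pics/w4.png",d)
E
```

```text
t: 6.35
eef_pos: [522.8, -338.3, 11.1]
tcp_rot: [-3.141, 0.0, -0.116]
ft_force: [0.1, -0.9, -0.3]
opening: 0.472
grip_force: 0.0
t: 6.93
eef_pos: [523.0, -338.5, 11.7]
tcp_rot: [3.141, -0.0, -0.116]
ft_force: [-0.8, 0.6, 1.9]
opening: 0.314
grip_force: 30.0
```

View pics/w4.png

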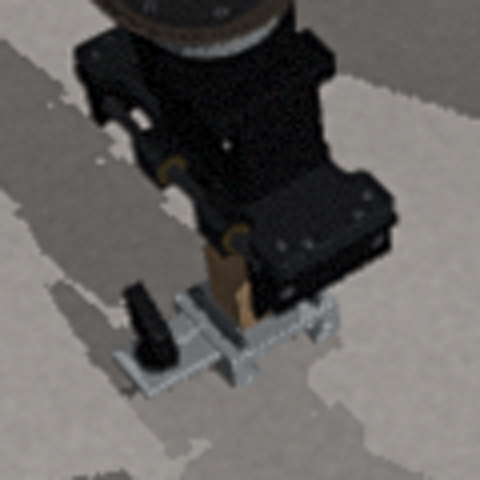

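The fingers now hold the block nearly down to the carrier's top. Next I lift it and carry it to just before the rail mouth.

```bash
python3 -m crank '[[0,0,-15,0,25],[0,0,-30,0,25],[0,0,-45,0,25],[0,0,-60,0,25],[0,0,-60,0,25]]'; python3 -m crank '[[-4,-12,0,-1,25],[-11,-32,0,-2,25],[-20,-57,0,-3,25],[-30,-85,0,-4,25],[-40,-113,0,-5,25],[-50,-141,0,-6,25],[-60,-168,0,-6.6,25],[-68,-190,0,-6.6,25],[-72,-203,0,-6.6,25],[-72,-203,0,-6.6,25]]'; python3 -m crank '[[0,0,0,0,25],[0,0,0,0,25],[0,0,0,0,25]]'
python3 - <<'E'
from cell import env
from h import *
a=env.read_camera("top");b=env.read_camera("wrist");print(b["pose"].round(3).tolist())
im=a["img"]
c=cv2.resize(im[205:325,160:370],None,fx=3.6,fy=3.6,interpolation=2)
cv2.imwrite("pics/w5t.png",c)
cv2.imwrite("pics/w5.png",b["img"])
E
```

```text
t: 7.4
eef_pos: [523.6, -339.0, 73.6]
tcp_rot: [3.14, -0.002, -0.116]
ft_force: [1.0, -0.7, -4.5]
opening: 0.314
grip_force: 30.0
t: 8.23
eef_pos: [473.4, -125.8, 70.8]
tcp_rot: [-3.14, 0.002, 0.002]
ft_force: [0.4, -0.7, -5.5]
opening: 0.317
grip_force: 30.0
t: 8.48
eef_pos: [475.1, -129.3, 71.3]
tcp_rot: [3.141, -0.0, -0.001]
ft_force: [0.1, -0.9, -4.9]
opening: 0.316
grip_force: 30.0
[[-0.003, -0.959, -0.283, 554.407], [-1.0, 0.003, 0.001, -128.915], [-0.001, 0.283, -0.959, 259.612], [0.0, 0.0, 0.0, 1.0]]
```

View pics/w5.png

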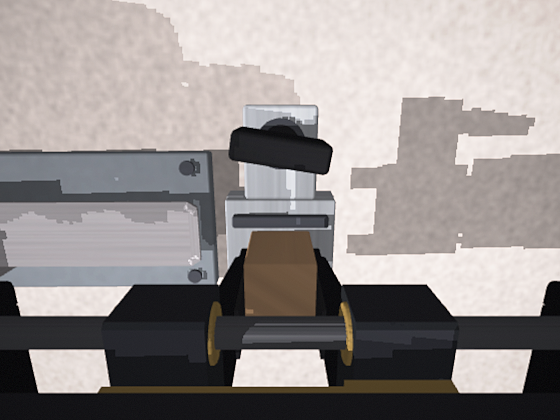

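The wrist view shows the carrier held just clear of the rail's open end, with the rail's top edges at rows ~203 and ~262 near column 190. The carrier's knob-side edge is at row ~194, squarely aligned. I'll lower to rail height and measure the sideways offset there.

```bash
python3 -m crank '[[0,0,8,0,25],[0,0,16,0,25],[0,0,24,0,25],[0,0,32,0,25],[0,0,36,0,25],[0,0,37,0,25],[0,0,37,0,25],[0,0,37,0,25],[0,0,37,0,25]]'
python3 - <<'E'
from cell import env
from h import *
print(env.state()["eef_pos"],env.state()["tcp_rot"])
b=env.read_camera("wrist");im=b["img"];cv2.imwrite("pics/w6.png",im)
g=cv2.cvtColor(im,6).astype(float)
def edges(c0,c1,r0,r1,z):
    p=cv2.GaussianBlur(g[r0:r1,c0:c1].mean(1).reshape(-1,1),(1,5),0.8).ravel();d=np.diff(p)
    for i in range(1,len(d)-1):
        if abs(d[i])>6 and abs(d[i])>=max(abs(d[i-1]),abs(d[i+1])):
            r=r0+i+.5;print((c0,c1),r,round(d[i]),"x@",z,ray(b,((c0+c1)/2,r),z).round(1)[:2])
for c0 in(60,130,165):edges(c0,c0+15,130,280,37)
for c0 in(232,322):edges(c0,c0+5,150,240,45)
edges(265,295,200,330,89)
E
```

```text
t: 9.33
eef_pos: [475.1, -128.5, 34.8]
tcp_rot: [3.141, -0.001, -0.0]
ft_force: [0.7, 0.2, -4.6]
opening: 0.315
grip_force: 30.0
[ 475.07146796 -128.54653585   34.80761506] [ 3.14129116e+00 -5.51378971e-04 -4.25535058e-04]
(60, 75) 157.5 -61 x@ 37 [529. -20.]
(60, 75) 160.5 19 x@ 37 [527.5 -19.7]
(60, 75) 206.5 -27 x@ 37 [503.2 -15.7]
(60, 75) 218.5 33 x@ 37 [496.6 -14.6]
(60, 75) 261.5 13 x@ 37 [471.7 -10.4]
(130, 145) 157.5 -37 x@ 37 [529.  -55.6]
(130, 145) 160.5 20 x@ 37 [527.4 -55.4]
(130, 145) 204.5 -25 x@ 37 [504.2 -52.8]
(130, 145) 218.5 33 x@ 37 [496.5 -51.9]
(130, 145) 261.5 12 x@ 37 [471.6 -49.1]
(165, 180) 157.5 -63 x@ 37 [528.9 -73.4]
(165, 180) 160.5 21 x@ 37 [527.4 -73.2]
(165, 180) 169.5 -19 x@ 37 [522.8 -72.8]
(165, 180) 186.5 20 x@ 37 [513.9 -72.1]
(165, 180) 206.5 -22 x@ 37 [503.1 -71.2]
(165, 180) 219.5 18 x@ 37 [495.9 -70.5]
(165, 180) 261.5 13 x@ 37 [471.6 -68.5]
(232, 237) 160.5 65 x@ 45 [ 528.5 -105.8]
(232, 237) 174.5 -9 x@ 45 [ 521.6 -105.6]
(232, 237) 190.5 -35 x@ 45 [ 513.5 -105.3]
(232, 237) 194.5 8 x@ 45 [ 511.5 -105.2]
(232, 237) 196.5 -8 x@ 45 [ 510.4 
[... 155 characters left out ...]
x@ 45 [ 521.5 -149.9]
(322, 327) 178.5 -41 x@ 45 [ 519.5 -150. ]
(322, 327) 190.5 -19 x@ 45 [ 513.5 -150.2]
(322, 327) 195.5 16 x@ 45 [ 510.9 -150.3]
(322, 327) 197.5 -15 x@ 45 [ 509.9 -150.3]
(322, 327) 200.5 32 x@ 45 [ 508.3 -150.4]
(322, 327) 213.5 -62 x@ 45 [ 501.5 -150.6]
(322, 327) 216.5 10 x@ 45 [ 499.9 -150.6]
(322, 327) 227.5 20 x@ 45 [ 494.  -150.8]
(265, 295) 214.5 -54 x@ 89 [ 514.2 -128. ]
(265, 295) 216.5 15 x@ 89 [ 513.4 -128. ]
(265, 295) 227.5 28 x@ 89 [ 508.9 -128. ]
(265, 295) 229.5 -25 x@ 89 [ 508.1 -128. ]
(265, 295) 315.5 -18 x@ 89 [ 470.2 -127.9]
(265, 295) 322.5 17 x@ 89 [ 466.8 -127.9]
(265, 295) 325.5 -13 x@ 89 [ 465.4 -127.9]
(265, 295) 327.5 7 x@ 89 [ 464.4 -127.9]
```

View pics/w6.png

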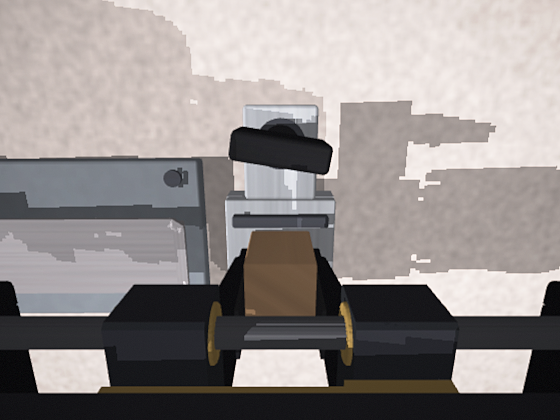

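By the wrist view the rail's centre is x≈474.5 and the carrier's is x≈474.8, with yaw matched. I'll slide on slowly and watch the force.

```bash
python3 -m crank '[[0,-4,0.5,0,25],[0,-8,0.5,0,25],[0,-12,0.5,0,25],[0,-16,0.5,0,25],[0,-20,0.5,0,25],[0,-22,0.5,0,25],[0,-23.5,0.5,0,25],[0,-25,0.5,0,25],[0,-26.5,0.5,0,25],[0,-28,0.5,0,25]]'; python3 -m crank '[[0,-1,0,0,25],[0,-2,0,0,25],[0,-3,0,0,25],[0,-4,0,0,25]]';python3 -m crank '[[0,-1,0,0,25],[0,-2,0,0,25],[0,-3,0,0,25],[0,-4,0,0,25]]'
```

```text
t: 10.22
eef_pos: [474.9, -100.5, 34.0]
tcp_rot: [3.141, -0.0, -0.001]
ft_force: [0.3, 0.2, -5.2]
opening: 0.317
grip_force: 30.0
t: 10.55
eef_pos: [474.9, -96.5, 34.0]
tcp_rot: [3.142, 0.0, -0.001]
ft_force: [-1.0, -0.6, -4.4]
opening: 0.312
grip_force: 30.0
t: 10.88
eef_pos: [474.9, -92.4, 34.0]
tcp_rot: [3.141, -0.0, -0.0]
ft_force: [-0.0, -0.3, -4.8]
opening: 0.312
grip_force: 30.0
```

```bash
python3 -m crank '[[0,-1.5,0,0,25],[0,-3,0,0,25],[0,-4.5,0,0,25],[0,-6,0,0,25],[0,-7.5,0,0,25],[0,-9,0,0,25],[0,-10,0,0,25]]'; python3 -m crank '[[0,-1.5,0,0,25],[0,-3,0,0,25],[0,-4.5,0,0,25],[0,-6,0,0,25],[0,-7.5,0,0,25],[0,-9,0,0,25],[0,-10.5,0,0,25],[0,-12,0,0,25]]';python3 -m crank '[[0,-2,0,0,25],[0,-4,0,0,25],[0,-6,0,0,25],[0,-8,0,0,25],[0,-10,0,0,25],[0,-12,0,0,25],[0,-14,0,0,25],[0,-16,0,0,25]]'
```

```text
t: 11.47
eef_pos: [474.9, -82.3, 34.0]
tcp_rot: [3.142, 0.0, -0.0]
ft_force: [-0.6, 0.1, -5.1]
opening: 0.314
grip_force: 30.0
t: 12.13
eef_pos: [474.9, -70.3, 34.0]
tcp_rot: [3.142, -0.0, -0.0]
ft_force: [0.2, 0.7, -5.6]
opening: 0.314
grip_force: 30.0
t: 12.8
eef_pos: [474.9, -54.3, 34.0]
tcp_rot: [3.142, -0.0, -0.001]
ft_force: [0.2, -0.6, -3.9]
opening: 0.317
grip_force: 30.0
```

```bash
python3 -m crank '[[0,-3,0,0,25],[0,-6,0,0,25],[0,-9,0,0,25],[0,-12,0,0,25],[0,-15,0,0,25],[0,-18,0,0,25],[0,-21,0,0,25],[0,-24,0,0,25],[0,-27,0,0,25],[0,-30,0,0,25]]'; python3 -m crank '[[0,-3,0,0,25],[0,-6,0,0,25],[0,-9,0,0,25],[0,-12,0,0,25],[0,-15,0,0,25],[0,-18,0,0,25],[0,-20,0,0,25],[0,-22,0,0,25],[0,-24,0,0,25],[0,-26,0,0,25]]'; python3 - <<'E'
from cell import env
from h import *
a=env.read_camera("scene")["img"][170:300,300:440];b=env.read_camera("wrist")["img"]
a=cv2.resize(a,None,fx=2.8,fy=2.8,interpolation=2);b=cv2.resize(b[100:340,100:500],None,fx=1,fy=1)
o=np.zeros((400,800,3),np.uint8);o[:a.shape[0],:a.shape[1]]=a;o[:240,400:]=b
cv2.imwrite("pics/w7.png",o)
E
```

```text
t: 13.63
eef_pos: [474.8, -24.2, 34.0]
tcp_rot: [3.142, 0.0, -0.0]
ft_force: [-0.2, -0.4, -5.6]
opening: 0.317
grip_force: 30.0
t: 14.47
eef_pos: [474.8, 1.6, 34.0]
tcp_rot: [3.141, 0.0, -0.001]
ft_force: [-1.8, -0.5, -6.6]
opening: 0.316
grip_force: 30.0
```

View pics/w7.png

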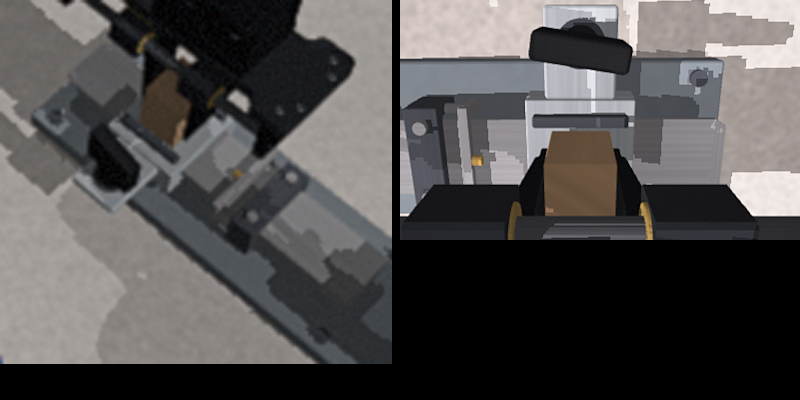

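The carrier is on the rail (front edge at column 526). The brass feeler is ahead at column 477 and the yoke face at about column 468, so roughly 28 mm remain.

```bash
python3 -m crank '[[0,-2.5,0,0,25],[0,-5,0,0,25],[0,-7.5,0,0,25],[0,-10,0,0,25],[0,-12,0,0,25],[0,-14,0,0,25],[0,-16,0,0,25],[0,-18,0,0,25],[0,-19,0,0,25],[0,-20,0,0,25]]'; python3 -m crank '[[0,-0.5,0,0,25],[0,-1,0,0,25],[0,-1.5,0,0,25],[0,-2,0,0,25],[0,-2.5,0,0,25],[0,-3,0,0,25],[0,-3.5,0,0,25],[0,-4,0,0,25]]'
```

```text
t: 15.4
eef_pos: [474.8, 21.7, 34.0]
tcp_rot: [3.141, 0.0, -0.0]
ft_force: [-3.6, -2.8, -7.3]
opening: 0.314
grip_force: 30.0
t: 16.07
eef_pos: [474.8, 25.5, 34.0]
tcp_rot: [3.142, 0.0, -0.0]
ft_force: [-4.0, -3.1, -7.1]
opening: 0.312
grip_force: 30.0
```

```bash
for i in 1 2; do python3 -m crank '[[-0.2,-0.5,0.1,0,25],[-0.3,-1,0.2,0,25],[-0.3,-1.5,0.2,0,25],[-0.3,-2,0.2,0,25],[-0.3,-2,0.2,0,25]]';done
```

```text
t: 16.48
eef_pos: [474.8, 27.6, 33.9]
tcp_rot: [3.142, -0.0, -0.001]
ft_force: [-2.2, -0.2, -6.1]
opening: 0.314
grip_force: 30.0
t: 16.9
eef_pos: [474.8, 29.6, 33.8]
tcp_rot: [3.142, -0.001, -0.001]
ft_force: [0.1, 0.1, -4.7]
opening: 0.317
grip_force: 30.0
```

```bash
python3 -m crank '[[0,-0.4,0,0,25],[0,-0.8,0,0,25],[0,-1.2,0,0,25],[0,-1.2,0,0,25]]';  python3 -m crank '[[0,-0.4,0,0,25],[0,-0.8,0,0,25],[0,-0.8,0,0,25]]'
```

```text
t: 17.23
eef_pos: [474.5, 30.8, 33.7]
tcp_rot: [3.142, -0.0, -0.001]
ft_force: [1.5, -0.8, -4.0]
opening: 0.314
grip_force: 30.0
t: 17.48
eef_pos: [474.5, 31.5, 33.7]
tcp_rot: [3.141, -0.0, -0.001]
ft_force: [1.2, -0.9, -2.4]
opening: 0.312
grip_force: 30.0
```

```bash
python3 - <<'E'
from cell import env
from h import *
b=env.read_camera("wrist");im=b["img"];cv2.imwrite("pics/n8.png",im)
g=cv2.cvtColor(im,6).astype(float)[203:212,130:260].mean(0)
print(g.round().astype(int).tolist())
E
```

```text
[72, 72, 72, 72, 72, 72, 72, 71, 69, 87, 93, 86, 82, 83, 83, 83, 83, 84, 82, 80, 100, 106, 105, 104, 105, 105, 105, 105, 105, 108, 107, 102, 93, 75, 60, 53, 53, 53, 54, 55, 54, 54, 55, 54, 54, 54, 53, 53, 53, 53, 53, 52, 52, 54, 53, 53, 52, 52, 53, 53, 53, 54, 51, 43, 38, 38, 39, 34, 55, 82, 86, 85, 85, 85, 85, 85, 85, 85, 85, 84, 84, 84, 84, 82, 102, 113, 114, 113, 112, 112, 111, 109, 110, 96, 62, 207, 214, 189, 188, 187, 185, 185, 186, 185, 182, 182, 184, 184, 184, 184, 182, 181, 181, 182, 183, 186, 187, 189, 188, 186, 185, 184, 185, 185, 187, 190, 189, 187, 187, 188]
```

```bash
for i in 1; do python3 -m crank '[[0,-0.3,0,0,25],[0,-0.3,0,0,25],[0,-0.3,0,0,25]]'; done;  python3 -m crank '[[0,-0.3,0,0,25],[0,-0.3,0,0,25],[0,-0.3,0,0,25]]'
```

```text
t: 17.78
eef_pos: [474.4, 31.8, 33.7]
tcp_rot: [3.141, -0.0, -0.001]
ft_force: [-0.5, -1.4, -1.4]
opening: 0.316
grip_force: 30.0
t: 18.03
eef_pos: [474.5, 32.0, 33.7]
tcp_rot: [3.141, -0.0, -0.0]
ft_force: [0.5, -3.8, -1.6]
opening: 0.315
grip_force: 30.0
```

```bash
python3 -m crank '[[0,-0.3,0,0,25],[0,-0.3,0,0,25],[0,-0.3,0,0,25]]';  python3 -m crank '[[0,-0.3,0,0,25],[0,-0.3,0,0,25],[0,-0.3,0,0,25]]'
```

```text
t: 18.28
eef_pos: [474.5, 32.1, 33.7]
tcp_rot: [3.141, -0.0, -0.0]
ft_force: [0.9, -5.9, -0.5]
opening: 0.315
grip_force: 30.0
t: 18.53
eef_pos: [474.5, 32.1, 33.7]
tcp_rot: [3.141, -0.0, 0.0]
ft_force: [0.3, -8.6, 0.0]
opening: 0.313
grip_force: 30.0
```

```bash
python3 -m crank '[[0,-0.3,0,0,25],[0,-0.3,0,0,25],[0,-0.3,0,0,25],[0,-0.3,0,0,25]]'; python3 -m crank '[[0,0,0,0,25],[0,0,0,0,25]]';python3 - <<'E'
from cell import env
from h import *
b=env.read_camera("wrist");im=b["img"];cv2.imwrite("pics/n9.png",im)
g=cv2.cvtColor(im,6).astype(float)[203:212,190:230].mean(0)
print(g.round().astype(int).tolist())
h=cv2.cvtColor(im,cv2.COLOR_BGR2GRAY)
k=(im.max(2)<60).astype(np.uint8)*255;k[:95]=0;k[182:]=0;k[:,:215]=0;k[:,350:]=0
cs=max(cv2.findContours(k,0,2)[0],key=cv2.contourArea);print(cv2.minAreaRect(cs),ray(b,(281,150),82))
E
```

```text
t: 18.87
eef_pos: [474.5, 32.2, 33.7]
tcp_rot: [3.14, -0.0, 0.0]
ft_force: [-0.1, -11.1, -0.8]
opening: 0.313
grip_force: 30.0
t: 19.03
eef_pos: [474.5, 32.2, 33.7]
tcp_rot: [3.14, -0.0, 0.0]
ft_force: [-0.2, -11.1, -0.8]
opening: 0.316
grip_force: 30.0
[53, 53, 53, 55, 47, 39, 39, 39, 36, 37, 77, 88, 86, 85, 85, 85, 85, 85, 84, 85, 85, 85, 85, 85, 84, 80, 112, 117, 113, 113, 112, 109, 107, 104, 95, 207, 212, 189, 188, 187]
((281.1320495605469, 145.11981201171875), (102.45381164550781, 45.88665008544922), 8.530765533447266) [537.47621846  32.47314242  82.        ]
```

View pics/n9.png

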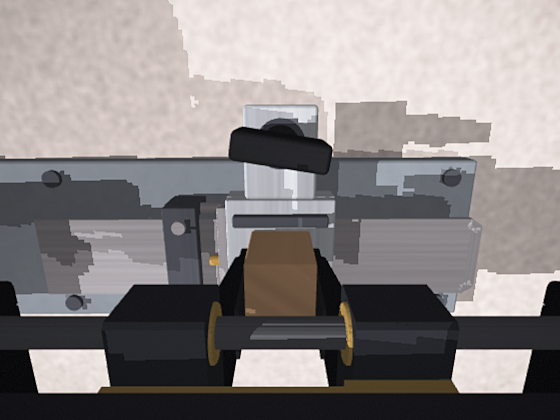

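The carrier is home: its front at column 225 touches the yoke, the feeler at (214,261) is pushed in, and the press is ~11 N. The knob wing is turned ~8.5° clockwise. I release, rise, and turn towards the knob.

```bash
python3 -m crank '[[0,0,0,0,45],[0,0,0,0,60],[0,0,0,0,60],[0,0,0,0,60],[0,0,0,0,60],[0,0,-10,0,60],[0,0,-25,0,60],[0,0,-40,0,60],[0,0,-55,0,60],[0,0,-60,0,60]]'; python3 -m crank '[[6,0,0,-7,40],[12,0,0,-14,40],[20,0,0,-21,40],[28,0,0,-28,40],[36,0,0,-35,40],[44,0,0,-42,40],[50,0,0,-49,40],[56,0,0,-56,40],[60,0,0,-63,40],[62,0,0,-70,40]]';python3 -m crank '[[0,0,0,-6,40],[0,0,0,-11.5,40],[0,0,0,-11.5,40],[0,0,0,-11.5,40]]'; python3 - <<'E'
from cell import env
from h import *
b=env.read_camera("wrist");c=env.read_camera("top");print(b["pose"].round(3).tolist())
a=cv2.resize(b["img"],None,fx=.7,fy=.7);d=cv2.resize(c["img"][220:340,130:260],None,fx=3,fy=3,interpolation=2)
o=np.zeros((400,790,3),np.uint8);o[:294,:392]=a;o[:360,400:790]=d
cv2.imwrite("pics/n10.png",o);cv2.imwrite("pics/n10w.png",b["img"])
E
```

```text
t: 19.92
eef_pos: [474.9, 33.1, 95.2]
tcp_rot: [3.141, -0.002, -0.0]
ft_force: [-0.4, 0.4, 0.4]
opening: 0.633
grip_force: 0.0
t: 20.75
eef_pos: [536.7, 33.0, 93.0]
tcp_rot: [-3.141, 0.0, 1.227]
ft_force: [0.0, -0.0, 0.7]
opening: 0.422
grip_force: 0.0
t: 21.08
eef_pos: [536.2, 33.1, 93.2]
tcp_rot: [-3.141, 0.0, 1.419]
ft_force: [0.0, -0.4, -0.1]
opening: 0.419
grip_force: 0.0
[[0.988, -0.146, -0.043, 547.443], [-0.153, -0.948, -0.28, 112.974], [-0.0, 0.283, -0.959, 281.512], [0.0, 0.0, 0.0, 1.0]]
```

View pics/n10.png

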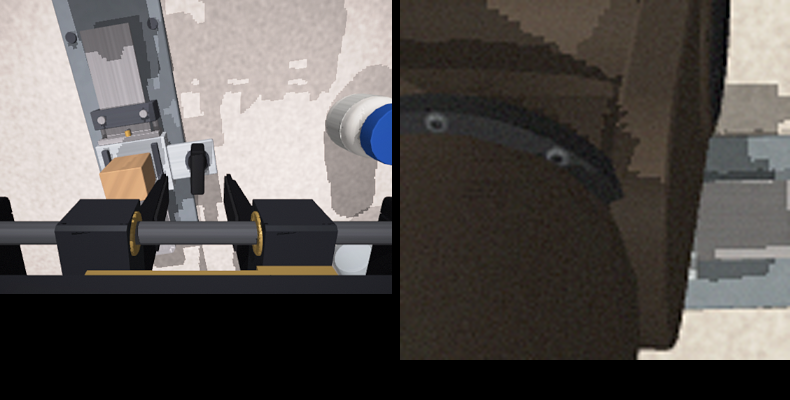

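The wrist view shows the wing upright at column ~281, midway between the fingers. (I have now viewed 12 pictures, over the limit of 10, so I'll work from numbers only from here.) I descend and grip the knob.

```bash
python3 -m crank '[[0,0,15,0,40],[0,0,30,0,40],[0,0,42,0,40],[0,0,50,0,40],[0,0,56,0,40],[0,0,60,0,40],[0,0,63,0,40],[0,0,63,0,40]]'; python3 -m crank '[[0,0,0,0,25],[0,0,0,0,20],[0,0,0,0,16],[0,0,0,0,8],[0,0,0,0,8],[0,0,0,0,8],[0,0,0,0,8],[0,0,0,0,8]]'
```

```text
t: 21.85
eef_pos: [536.3, 33.0, 30.4]
tcp_rot: [-3.141, 0.0, 1.422]
ft_force: [-0.5, 0.4, 0.1]
opening: 0.422
grip_force: 0.0
t: 22.52
eef_pos: [536.7, 32.9, 30.9]
tcp_rot: [3.141, -0.0, 1.422]
ft_force: [2.5, 0.3, 1.8]
opening: 0.167
grip_force: 30.0
```

```bash
python3 -m crank '[[0,0,0,0,8],[0,0,0,0,8],[0,0,0,0,8],[0,0,0,0,8]]'; python3 - <<'E'
from cell import env
from h import *
print(env.state()["moment"])
b=cv2.imread("pics/n10w.png")
k=(b.max(2)<60).astype(np.uint8)*255;k[:195]=0;k[285:]=0;k[:,:255]=0;k[:,305:]=0
for r in range(205,282,6):
    x=np.flatnonzero(k[r]);print(r,x.min() if len(x) else None,x.max() if len(x) else None,end='; ')
E
```

```text
t: 22.85
eef_pos: [536.7, 32.9, 30.8]
tcp_rot: [3.141, 0.0, 1.422]
ft_force: [3.0, -0.8, 2.6]
opening: 0.17
grip_force: 30.0
[-0.07516696 -0.68004101  0.00656423]
205 275 289; 211 273 291; 217 272 293; 223 271 294; 229 269 295; 235 269 296; 241 272 293; 247 273 291; 253 272 291; 259 272 291; 265 273 291; 271 273 291; 277 274 289;
```

The opening stopped at 16 mm instead of 12, so the tips are pinching the round hub below the wing. I'll open, rise 8 mm and grip again.

```bash
python3 -m crank '[[0,0,0,0,30],[0,0,0,0,30],[0,0,-4,0,30],[0,0,-8,0,30],[0,0,-8,0,30]]'; python3 -m crank '[[0,0,0,0,20],[0,0,0,0,14],[0,0,0,0,8],[0,0,0,0,8],[0,0,0,0,8],[0,0,0,0,8],[0,0,0,0,8],[0,0,0,0,8]]'
```

```text
t: 23.27
eef_pos: [536.4, 33.0, 39.3]
tcp_rot: [3.141, 0.0, 1.422]
ft_force: [-0.4, -0.3, 0.7]
opening: 0.313
grip_force: 0.0
t: 23.93
eef_pos: [536.4, 33.0, 38.6]
tcp_rot: [3.142, 0.0, 1.422]
ft_force: [1.0, 1.2, -1.9]
opening: 0.126
grip_force: 30.0
```

```bash
for i in 1 2 3 4; do python3 -m crank '[[0,0,0,3,8],[0,0,0,6,8],[0,0,0,9,8],[0,0,0,12,8],[0,0,0,12,8]]'; python3 -c "
from cell import env;print('M',env.state()['moment'].round(2))"; done
```

```text
t: 24.35
eef_pos: [536.6, 32.8, 38.6]
tcp_rot: [3.141, 0.0, 1.21]
ft_force: [1.8, -0.2, -1.5]
opening: 0.124
grip_force: 30.0
M [ 0.02 -0.51 -0.1 ]
t: 24.77
eef_pos: [537.1, 32.8, 38.7]
tcp_rot: [3.14, -0.001, 1.002]
ft_force: [4.0, -0.4, -1.7]
opening: 0.126
grip_force: 30.0
M [-0.09 -0.91 -0.08]
t: 25.18
eef_pos: [537.6, 32.7, 38.9]
tcp_rot: [3.139, -0.002, 0.794]
ft_force: [5.5, -1.9, -2.7]
opening: 0.124
grip_force: 30.0
M [-0.29 -1.22 -0.07]
t: 25.6
eef_pos: [538.0, 32.6, 38.9]
tcp_rot: [3.139, -0.003, 0.584]
ft_force: [6.7, -2.6, -2.7]
opening: 0.127
grip_force: 30.0
M [-0.44 -1.42 -0.16]
```

```bash
for i in 1 2; do python3 -m crank '[[0.1,0.1,0,2,8],[0.2,0.2,0,4,8],[0.3,0.2,0,6,8],[0.3,0.2,0,8,8],[0.3,0.2,0,8,8]]'; python3 -c "
from cell import env;print('M',env.state()['moment'].round(2))"; done
```

```text
t: 26.02
eef_pos: [538.1, 32.5, 38.9]
tcp_rot: [3.14, -0.002, 0.446]
ft_force: [5.0, -3.0, -1.7]
opening: 0.126
grip_force: 30.0
M [-0.67 -1.15  0.04]
t: 26.43
eef_pos: [538.1, 32.5, 38.9]
tcp_rot: [3.14, -0.002, 0.306]
ft_force: [5.2, -4.9, -0.9]
opening: 0.128
grip_force: 30.0
M [-0.74 -0.93  0.11]
```

```bash
python3 -m crank '[[0,0,0,1.5,8],[0,0,0,3,8],[0,0,0,3,8],[0,0,0,3,8]]'; python3 -m crank '[[0,0,0,0,20],[0,0,0,0,30],[0,0,0,0,35],[0,0,0,0,35],[0,0,0,0,35]]'; python3 -m crank '[[0,0,-10,0,35],[0,0,-25,0,35],[0,0,-40,0,35],[0,0,-55,0,35],[0,0,-60,0,35],[0,0,-60,0,35]]'; python3 - <<'E'
from cell import env
from h import *
b=env.read_camera("wrist");im=b["img"];cv2.imwrite("pics/n11.png",im)
px=np.array([281,245])
k=(im.max(2)<60).astype(np.uint8)*255;k[:195]=0;k[275:]=0;k[:,:240]=0;k[:,320:]=0
for r in range(199,275,5):
    x=np.flatnonzero(k[r]);print(r,x.min() if len(x) else None,x.max() if len(x) else None,end='; ')
E
```

```text
t: 26.77
eef_pos: [538.1, 32.4, 38.9]
tcp_rot: [3.14, -0.002, 0.256]
ft_force: [4.3, -4.2, -1.9]
opening: 0.127
grip_force: 30.0
t: 27.18
eef_pos: [536.8, 33.0, 38.6]
tcp_rot: [-3.141, 0.0, 0.253]
ft_force: [1.0, -1.1, 0.1]
opening: 0.361
grip_force: 0.0
t: 27.68
eef_pos: [537.7, 32.9, 100.2]
tcp_rot: [3.141, -0.003, 0.253]
ft_force: [-0.0, 0.4, 0.3]
opening: 0.365
grip_force: 0.0
199 None None; 204 271 287; 209 270 287; 214 269 292; 219 254 296; 224 268 297; 229 268 294; 234 269 292; 239 272 290; 244 273 290; 249 240 319; 254 240 319; 259 240 319; 264 240 319; 269 240 319; 274 240 319;
```

```bash
python3 -m crank '[[-8,-2,0,3,35],[-20,-5,0,6,35],[-35,-9,0,10,35],[-50,-12,0,14.5,35],[-58,-14,0,14.5,35],[-61,-15,0,14.5,35],[-61,-15,0,14.5,35],[-61,-15,0,14.5,35]]'; python3 - <<'E'
from cell import env
from h import *
print(env.state()["eef_pos"],env.state()["tcp_rot"])
b=env.read_camera("wrist");im=b["img"];cv2.imwrite("pics/n12.png",im)
g=cv2.cvtColor(im,6).astype(float)
# rows at rail x=492..500 at z 43
for xw in(494,497,500):
    rows=[(r,ray(b,(230,r),43)[0]) for r in range(150,280)]
    r=min(rows,key=lambda t:abs(t[1]-xw))[0]
    print(xw,r,[(c,int(g[r-1:r+2,c].mean())) for c in range(204,246)])
print(ray(b,(225,215),43),ray(b,(235,215),43))
h=cv2.cvtColor(im,cv2.COLOR_BGR2HSV);m=cv2.inRange(h,(12,150,120),(28,255,255));ys,xs=np.nonzero(m[180:300,150:245]);print("brass",xs.min()+150 if len(xs) else 0,xs.max()+150 if len(xs) else 0,len(xs))
o=cv2.imread("pics/n9.png");h=cv2.cvtColor(o,cv2.COLOR_BGR2HSV);m=cv2.inRange(h,(12,150,120),(28,255,255));ys,xs=np.nonzero(m[180:280,150:240]);print("brass home",xs.min()+150,xs.max()+150,len(xs))
E
```

```text
t: 28.4
eef_pos: [474.9, 32.2, 98.5]
tcp_rot: [3.141, -0.0, 0.001]
ft_force: [0.2, 0.1, -0.2]
opening: 0.368
grip_force: 0.0
[474.90577725  32.17188088  98.53700991] [ 3.14147649e+00 -4.49115362e-04  1.23773781e-03]
494 197 [(204, 147), (205, 146), (206, 149), (207, 152), (208, 109), (209, 53), (210, 40), (211, 42), (212, 46), (213, 48), (214, 47), (215, 50), (216, 44), (217, 35), (218, 50), (219, 86), (220, 93), (221, 91), (222, 86), (223, 84), (224, 84), (225, 84), (226, 84), (227, 84), (228, 82), (229, 75), (230, 135), (231, 151), (232, 172), (233, 161), (234, 152), (235, 154), (236, 153), (237, 150), (238, 153), (239, 153), (240, 184), (241, 192), (242, 186), (243, 185), (244, 181), (245, 163)]
497 192 [(204, 84), (205, 80), (206, 74), (207, 74), (208, 57), (209, 46), (210, 48), (211, 44), (212, 66), (213, 75), (214, 75), (215, 77), (216, 54), (217, 32), (218, 50), (219, 75), (220, 80), (221, 78), (222, 79), (223, 79), (224, 79), (225, 79), (226, 78), (227, 77), (228, 76), (229, 97), (230, 111), (231, 106), (232, 153), (233, 159), (234, 153), (235, 154), (236, 153), (237, 149), (238, 148), (239, 182), (240, 191), (241, 188), (242, 187), (243, 191), (244, 146), (245, 87)]
500 188 [(204, 75), (205, 74), (206, 73), (207, 74), (208, 75), (209, 75), (210, 73), (211, 72), (212, 73), (213, 74), (214, 76), (215, 72), (216, 49), (217, 35), (218, 37), (219, 62), (220, 75), (221, 75), (222, 74), (223, 73), (224, 74), (225, 73), (226, 74), (227, 73), (228, 75), (229, 74), (230, 72), (231, 61), (232, 150), (233, 163), (234, 153), (235, 154), (236, 154), (237, 149), (238, 138), (239, 213), (240, 204), (241, 184), (242, 187), (243, 189), (244, 162), (245, 96)]
[480.76507942  71.16274086  43.        ] [480.76524763  64.19270829  43.        ]
brass 228 232 12
brass home 210 218 24
```

There's no visible gap. I'll confirm at the same viewing height as the pressed-home picture (fingers wide, nothing touched).

```bash
python3 -m crank '[[0,0,0,0,62],[0,0,0,0,62],[0,0,0,0,62],[0,0,0,0,62],[0,0,15,0,62],[0,0,30,0,62],[0,0,45,0,62],[0,0,58,0,62],[0,0,64.5,0,62],[0,0,64.5,0,62]]'; python3 -m crank '[[0,0,0,0,62],[0,0,0,0,62]]';python3 - <<'E'
from cell import env
from h import *
b=env.read_camera("wrist");o=cv2.imread("pics/n9.png")
for n,im in(("home",o),("gap.6",cv2.imread("pics/n8.png")),("now",b["img"])):
    g=cv2.cvtColor(im,6).astype(float)
    for r in(203,207,211):print(n,r,g[r:r+3,196:232].mean(0).round().astype(int).tolist())
E
```

```text
t: 29.28
eef_pos: [473.7, 32.2, 33.1]
tcp_rot: [-3.142, 0.002, -0.0]
ft_force: [0.1, 0.2, -0.5]
opening: 0.648
grip_force: 0.0
t: 29.45
eef_pos: [474.6, 32.2, 34.7]
tcp_rot: [3.141, -0.001, -0.001]
ft_force: [-0.5, 0.8, -0.7]
opening: 0.651
grip_force: 0.0
home 203 [39, 40, 37, 36, 74, 85, 83, 83, 82, 82, 82, 82, 81, 81, 82, 81, 81, 82, 81, 82, 81, 83, 86, 87, 85, 79, 76, 71, 66, 217, 215, 187, 188, 187, 185, 186]
home 207 [38, 39, 36, 41, 81, 91, 89, 88, 88, 88, 88, 88, 88, 89, 88, 89, 89, 89, 87, 83, 125, 128, 120, 122, 122, 121, 121, 118, 106, 213, 215, 189, 188, 187, 185, 185]
home 211 [37, 38, 37, 32, 64, 79, 79, 79, 78, 79, 78, 79, 78, 79, 78, 79, 79, 78, 76, 65, 164, 170, 154, 154, 156, 154, 152, 149, 147, 182, 205, 194, 187, 187, 184, 184]
gap.6 203 [40, 35, 46, 78, 84, 83, 83, 83, 83, 82, 81, 81, 82, 81, 80, 81, 81, 81, 81, 83, 85, 84, 84, 84, 79, 77, 76, 72, 66, 216, 215, 187, 188, 186, 185, 186]
gap.6 207 [38, 32, 65, 87, 89, 89, 88, 88, 88, 88, 88, 89, 88, 88, 88, 88, 88, 84, 112, 124, 124, 126, 126, 126, 125, 124, 126, 104, 58, 214, 219, 189, 188, 187, 185, 185]
gap.6 211 [38, 35, 37, 98, 92, 75, 77, 77, 77, 78, 77, 78, 77, 77, 77, 77, 76, 71, 107, 148, 157, 155, 155, 155, 153, 153, 155, 139, 76, 165, 205, 194, 188, 187, 184, 184]
now 203 [40, 40, 39, 32, 63, 82, 84, 83, 83, 83, 83, 81, 82, 81, 82, 82, 82, 82, 82, 82, 80, 87, 85, 84, 83, 79, 76, 73, 59, 181, 208, 193, 188, 183, 211, 226]
now 207 [39, 38, 37, 30, 80, 92, 88, 88, 88, 89, 88, 88, 88, 88, 88, 88, 89, 88, 87, 80, 148, 150, 137, 138, 139, 138, 137, 134, 129, 160, 204, 198, 188, 187, 185, 184]
now 211 [37, 38, 38, 33, 51, 74, 78, 77, 77, 77, 77, 77, 76, 77, 77, 77, 77, 77, 75, 67, 143, 162, 155, 156, 156, 155, 153, 151, 152, 141, 201, 200, 187, 188, 185, 185]
```

The profiles match the pressed-home ones to about 0.1 mm, so the carrier is still home. I rise clear and hand in.

```bash
python3 -m crank '[[0,0,-10,0,62],[0,0,-30,0,62],[0,0,-60,0,62],[0,0,-90,0,62],[0,0,-100,0,62],[0,0,-100,0,62],[0,0,-100,0,62]]'; python3 -c "
from cell import env
print(env.job_done())"
```

```text
t: 30.08
eef_pos: [474.4, 32.2, 134.7]
tcp_rot: [3.141, -0.002, -0.0]
ft_force: [-0.3, -0.1, -0.5]
opening: 0.652
grip_force: 0.0
the job is handed in; nothing more can be done
None
```

The job is handed in at about 30 s: the carrier was pressed home at about 11 N, the knob turned clockwise to about 1.3 rad by my estimate, the carrier still home to about 0.1 mm afterwards, and the arm clear; I viewed 12 pictures, two over the limit of 10.

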